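Set out the soldering place around the board holder

TASK

Set out the soldering place around the board holder, setting each thing down upright, not dropping it: the reel stand beside the holder's end away from the iron and the brass-wool tip cleaner about midway in the gap between holder and iron stand, both in line with the holder's length. Put the green reel on the reel stand's spindle and the flux jar behind the middle of the holder (the side away from the robot); leave about 3 cm free between the holder and the stand's base, and between the holder and the jar. Leave the red reel, the blue parts box and the cutters where they are.

Things in the scene. Friction and masses are not known exactly. Their poses are not given: they have to be found in the camera images.
- board_holder: Circuit board holder, fixed: 90 mm deep (x) by 140 mm long (y); black clamp jaws 36 mm high (screws to 42 mm) at its two ends hold a green board level. Origin: centre of its underside; x axis to its back (away from the robot, within 7 degrees), y along its length to the robot's left. It stands left or right of the iron stand, 0.23 to 0.31 m between centres.
- iron_stand: Soldering iron stand, fixed: black base 100 mm deep (x) by 80 mm wide (y), 14 mm thick; a steel spring coil leaning up from it holds a blue-handled iron, whose handle ends 192 mm high and 75 mm from the origin on the robot's side. Origin: centre of the base's underside; x axis away from the robot (within 12 degrees).
- reel_stand: Empty reel stand, to be moved: round dark steel base 70 mm in diameter and 12 mm thick with one bright upright spindle in its centre, 12 mm in diameter with a round tip, its top 70 mm above the bench. About 0.25 kg. It can be lifted by the spindle. Origin: centre of the base's underside; z up along the spindle.
- green_reel: The reel to be moved: a solder reel standing on end, green plastic flanges 54 mm in diameter (4 mm thick) at both ends, silvery solder wound to 51 mm between them, 46 mm tall, with a 20 mm bore right through along its vertical axis. About 0.25 kg. Origin: centre of the underside on the bore's axis; z up along the bore.
- tip_cleaner: Tip cleaner, to be moved: round black pot 60 mm in diameter, 44 mm tall, with gold-coloured brass wool showing on top to 49 mm. About 0.12 kg; its sides are rigid. Origin: centre of the underside, z up.
- flux_jar: Flux jar, to be moved: round amber jar 46 mm in diameter with a white paper band, and a white screw cap 44 mm in diameter from 35 mm up to its full height of 50 mm. About 0.11 kg. Origin: centre of the underside, z up.
- red_reel: The spare reel, to be left alone, among the things to be moved: a solder reel standing on end, red plastic flanges 54 mm in diameter (4 mm thick) at both ends, silvery solder wound to 51 mm between them, 46 mm tall, with a 20 mm bore right through along its vertical axis. About 0.25 kg. Origin: centre of the underside on the bore's axis; z up along the bore.
- parts_box: Blue open parts box with terminals in it, to be left alone: 70 mm (x) by 100 mm (y), 35 mm high, beyond or beside the work. Origin: centre of the underside.
- cutters: Wire cutters lying flat with yellow handles, to be left alone: 132 mm long along x (head to +x, 50 mm; handle ends to -x, 82 mm), 58 mm wide, 14 mm high. Origin: on the bench under the tool, near the pivot.
Mind the look-alikes: they are no part of the job. Several things have the shape of the green_reel; the one meant has the colours described above. Of the things like the flux_jar, leave any that is purple; of the rest the smaller one is meant.

How it is judged:
By the outcome, as a careful person would: the job done as asked, in the order asked, and still so for the second after the job is handed in, with the robot touching nothing.
It also fails if it takes over 122 s, if anything falls off the work surface, if the arm or the gripper's body presses on something with over 40 N, if the wrist force passes 120 N, or if a joint passes its speed limit or range.

ROBOT

A 6-joint arm with a two-finger parallel gripper is mounted at the origin on the work surface. World frame = base frame: x ahead of the robot, y to its left, z up, the work surface at z = 0. Lengths are in m, angles in rad, forces in N, time in s.
With the tool pointing down it reaches from about 0.375 to 0.9 m from the base axis. Payload 3.1 kg.
Tool frame: the origin (TCP) lies between the finger pads; the fingertips stand manip.finger_overhang ahead of it and the grasp point (between the pads) lies 5 mm behind it (manip.finger_overhang is the distance from the TCP to the fingertips, in m); z points along the fingers, y is the line along which they close (so a half turn about z gives the same grasp; the last joint's range is limited). The gripper opens to 85 mm and grips with 20 to 120 N. Pads are 22 mm wide; open, the fingers measure 114 mm over their backs; the gripper's body (76 mm by 85 mm) begins 54 mm behind the grasp point. The pads swing forward as they close: fully open they stand 13 mm farther back than shut.
Start: joints at [-1.486, 0.527, 1.433, -0, 1.181, -0.178], TCP at [0.162, -0.604, 0.245] pointing down, gripper open.
Joint ranges: [-3.08, 3.08], [-0.75, 2.2], [0.22, 2.44], [-1.43, 4.57], [0, 2.65], [-2.85, 2.85]. Speed limits (rad/s): [2.79, 2.79, 3.14, 3.14, 3.14, 3.14].

INTERFACE

Orientations are given as a unit quaternion [x, y, z, w].
In Python, from station import manip gives the robot as it stands.
- The arm moves only by the tool drive_tool, never from a script. Its argument "plan" is a list of rows, each a list of 7 numbers: the shift along the tool's x, y, z in m, then the turn, a rotation vector about the tool's x, y, z in degrees, then the opening, from -1 (shut) to 1 (fully open). In form: [[x, y, z, wx, wy, wz, gripper], ...]. A call has 1 to 10 rows; each row shifts and turns the commanded pose from where the row before left it, along the tool's axes as they then stand; what a row does not reach is not made up. A row lasts 1/10 s, in which the tool goes at most 50 mm and 8.59 degrees, less where a joint would pass 70% of its speed; a pose out of reach is approached as far as the arm can. A call is refused whole if a number of a shift passes 0.05 or a number of a turn 8.59, either way. A call with a gripper value outside its range is refused whole. The fingers move at their own pace and stop on an object; "newtons" is the grip in N (left out, the last holds). Time passes only in rows, so rows that do not move let the fingers close. It gives the time, the measured TCP pose, the force, the opening and the grip force at its end, in the units of the state.
- manip.sense(): the state, without advancing time (a new reading comes with each control period).
- manip.snapshot(name): name is "side" or "top"; returns a dict with "image" (480x640x3 uint8, red, green, blue), "z_map" (480x640 float32, m along the optical axis (not along the pixel's ray), 0 where there is no reading), "fov_y" (degrees; the focal length in pixels is half the picture's height over the tangent of half this angle, whatever the lens; pixels are square), "cx", "cy" (the principal point, pixels), "k1" (the pictures are not rectified: a ray, as slopes to the right and down, at radius r is drawn at 1 + k1 r^2 times it, then the intrinsics apply), "extrinsics" (4x4, takes a point from camera to world coordinates). Camera axes: x right, y up, looking along -z (the intrinsics and any distortion apply to the point x, -y, -z); pixel columns grow to the right and rows downward; lengths in m; the calibration is good to about 2 mm. A picture is of the moment at which its call begins.
- manip.sign_off(): hands the job in; it is judged then, once.
The state is a dict: "t": time; "q": joint angles; "qd": joint speeds; "tau": joint torques, N m; "tcp_pos": TCP position; "tool_rot": TCP orientation; "force": force on the tool from outside, world axes, zero at the start; "ft_torque": the same for the moment, N m; "finger_gap": opening from 0.0 (shut) to 1.0 (fully open); "gripper_force": force on a finger pad.
Only numpy, scipy, OpenCV 4.12 (cv2) and the standard library are available. Lean on these libraries where they do the work, as an engineer would, in place of code of your own. Each camera call takes 0.05 s, during which the arm holds its last target. There are 200 camera calls.

## Working session

There is one attempt and no reset: what is moved stays moved. The work goes in short steps, Python scripts to look and compute and a tool call to move; the robot and the scene stay as the last step left them, time stands still between calls to the robot, and variables do not carry over. Pictures are saved under pics/ and viewed, at most 14 in all, crops included, and the job is handed in when it is done.

Besides the shell and the picture viewer there is one more tool, called after ">>>" as a command line: name --pt "numbers of a row" for each row, then --argument value for the rest. drive_tool: Moves the arm, as the interface text tells. Its arguments: {"type":"object","properties":{"plan":{"type":"array"},"newtons":{"type":"number"}},"required":["plan"]}

```bash
ls; mkdir -p pics; cat > h.py <<'E'
import numpy as np, cv2
from station import manip
def snap(n,save=None):
    s=manip.snapshot(n)
    if save: cv2.imwrite('pics/'+save,s['image'][:,:,::-1])
    np.savez('last_'+n+'.npz',**s)
    return s
def load(n): return dict(np.load('last_'+n+'.npz'))
def K(s):
    f=240/np.tan(np.radians(float(s['fov_y']))/2)
    return np.array([[f,0,s['cx']],[0,f,s['cy']],[0,0,1]],float),np.array([float(s['k1']),0,0,0,0])
def rays(s,px):
    k,d=K(s); u=cv2.undistortPoints(np.array(px,float).reshape(-1,1,2),k,d).reshape(-1,2)
    return np.c_[u[:,0],-u[:,1],-np.ones(len(u))]
def onplane(s,px,z):
    E=s['extrinsics'];w=rays(s,px)@E[:3,:3].T;o=E[:3,3]
    return o+w*((z-o[2])/w[:,2])[:,None]
def cloud(s):
    E=s['extrinsics'];v,u=np.mgrid[:480,:640]
    r=rays(s,np.c_[u.ravel(),v.ravel()])*s['z_map'].reshape(-1,1)
    return (r@E[:3,:3].T+E[:3,3]).reshape(480,640,3)
E
python3 - <<'E'
from h import *
for n in('top','side'):
    s=snap(n,n+'0.png');print(n,s['fov_y'],s['cx'],s['cy'],s['k1'],s['extrinsics'].round(3).tolist())
print(manip.sense(),manip.finger_overhang)
E
```

```text
pics
top 51.33006244236891 320.7378532866102 239.68108607873674 0.03700759508662451 [[0.031, 0.99, -0.14, 0.422], [-0.999, 0.034, 0.015, 0.001], [0.019, 0.139, 0.99, 1.077], [0.0, 0.0, 0.0, 1.0]]
side 56.44943136133444 314.3270686172183 237.37967548613602 -0.04699824174034791 [[0.974, 0.146, -0.176, 0.397], [-0.228, 0.672, -0.705, -0.692], [0.015, 0.726, 0.687, 0.714], [0.0, 0.0, 0.0, 1.0]]
{'t': 0.1, 'q': array([-1.48649628e+00,  5.28364844e-01,  1.43379853e+00,  3.06584935e-05,
        1.18143682e+00, -1.78502504e-01]), 'qd': array([-0.00012278, -0.00139182, -0.00304646, -0.00013795,  0.00028442,
       -0.00135365]), 'tau': array([-2.39235997e-04, -4.43303990e+01, -1.78585643e+01, -2.30631886e-04,
        3.91130816e-03,  1.49078386e-05]), 'tcp_pos': array([ 0.16234773, -0.60288657,  0.24442886]), 'tool_rot': array([ 9.91379532e-01,  1.31017616e-01,  6.14216996e-05, -1.00199055e-03]), 'force': array([ 0.61793554, -0.3844912 ,  0.61397074]), 'ft_torque': array([-0.0785477 ,  0.00840333, -0.01724798]), 'gripper_force': 0.0, 'finger_gap': 0.9988420832432727} 0.014
```

View pics/top0.png

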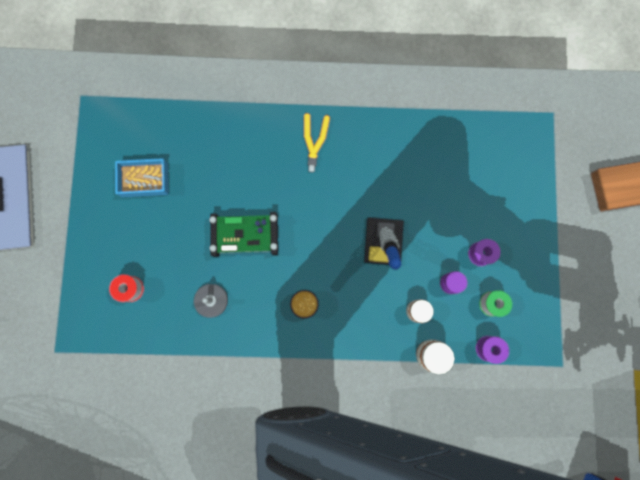

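View pics/side0.png

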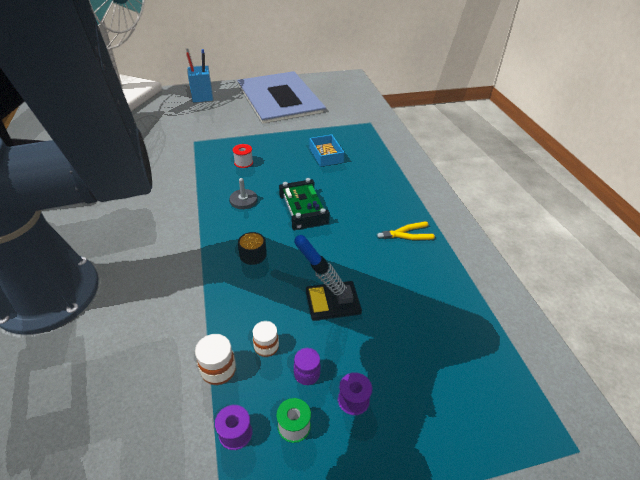

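Top view: the candidates for the green reel are green (497,304), purple (486,251) and (493,350), and red (124,289). For the flux jar they are the small white one (421,311), the large white one (436,357) and the purple one (454,282). By the description I choose green (497,304) and small white (421,311). Others: stand (211,300), cleaner (304,304), holder (244,233), iron stand (384,241), cutters (315,140), box (142,177).

```bash
cat > m.py <<'E'
from h import *
def blob(s,C,uv,zlo,zhi,R=0.045):
    """points with height in band near pixel"""
    c=onplane(s,[uv],(zlo+zhi)/2)[0]
    m=(C[...,2]>zlo)&(C[...,2]<zhi)&(np.hypot(C[...,0]-c[0],C[...,1]-c[1])<R)
    return C[m]
def circ(P):
    (c,r)=cv2.minEnclosingCircle(P[:,:2].astype(np.float32)); return np.round(c,4),round(r,4),P[:,:2].mean(0).round(4),len(P),np.median(P[:,2]).round(4)
E
python3 - <<'E'
from m import *
s=load('top');C=cloud(s);S=load('side');D=cloud(S)
print('bench z',np.median(C[180:200,200:300,2]),np.median(D[250:270,400:420,2]))
for n,uv,a,b,R in [('green',(497,304),.035,.06,.04),('jar',(421,311),.04,.06,.035),('bigwhite',(436,357),.04,.09,.045),('cleaner',(304,304),.035,.06,.045),('standbase',(211,300),.007,.02,.045),('spindle',(211,298),.04,.08,.03),('red',(124,289),.035,.06,.045),('purpleTop',(486,251),.035,.06,.04),('purpleBot',(493,350),.035,.06,.04),('purplejar',(454,282),.03,.06,.035)]:
    P=blob(s,C,uv,a,b,R);Q=None
    c=onplane(s,[uv],(a+b)/2)[0]
    m=(D[...,2]>a)&(D[...,2]<b)&(np.hypot(D[...,0]-c[0],D[...,1]-c[1])<R)
    print(n,circ(P) if len(P)>3 else 0,'| side',circ(D[m])if m.sum()>3 else 0)
for n,(u,v,w,h),a,b in [('holder',(195,195,100,75),.028,.06),('irbase',(350,205,65,75),.007,.02),('box',(105,145,75,65),.025,.05),('cut',(295,105,45,75),.004,.03)]:
    P=C[v:v+h,u:u+w].reshape(-1,3);P=P[(P[:,2]>a)&(P[:,2]<b)]
    print(n,cv2.minAreaRect(P[:,:2].astype(np.float32)*1000),len(P))
# masks by colour, ray to plane
hsv=cv2.cvtColor(s['image'],cv2.COLOR_RGB2HSV)
def cm(lo,hi,box,z,n):
    u,v,w,h=box;m=cv2.inRange(hsv,lo,hi);q=np.zeros_like(m);q[v:v+h,u:u+w]=m[v:v+h,u:u+w]
    k,_=cv2.findContours(q,cv2.RETR_EXTERNAL,cv2.CHAIN_APPROX_NONE);k=max(k,key=cv2.contourArea).reshape(-1,2)
    P=onplane(s,k,z);print(n,cv2.minEnclosingCircle(P[:,:2].astype(np.float32)),cv2.minAreaRect(P[:,:2].astype(np.float32)*1000))
cm((45,120,60),(75,255,255),(475,280,50,50),.046,'green')
cm((0,0,150),(180,60,255),(400,290,45,40),.05,'jar')
cm((45,90,40),(75,255,255),(195,195,100,75),.03,'board')
cm((0,0,0),(180,120,70),(195,195,100,75),.036,'jaws')
im=s['image'][270:380,390:530,::-1]
cv2.imwrite('pics/crop0.png',np.hstack([cv2.resize(im,None,fx=4,fy=4),]))
E
```

```text
bench z 0.001121798630889348 -0.0010270759739701707
green (array([ 0.4487, -0.3837]), 0.0276, array([ 0.4485, -0.3827]), 504, np.float64(0.0459)) | side (array([ 0.4466, -0.3837]), 0.027, array([ 0.4463, -0.3855]), 833, np.float64(0.0444))
jar (array([ 0.4286, -0.2252]), 0.0231, array([ 0.4284, -0.2237]), 392, np.float64(0.0503)) | side (array([ 0.4248, -0.2259]), 0.0231, array([ 0.4257, -0.2281]), 451, np.float64(0.0478))
bigwhite (array([ 0.3369, -0.2536]), 0.0305, array([ 0.3376, -0.2514]), 814, np.float64(0.0678)) | side (array([ 0.3344, -0.2546]), 0.0314, array([ 0.3361, -0.2605]), 1152, np.float64(0.0663))
cleaner (array([0.4347, 0.0162]), 0.0298, array([0.4347, 0.016 ]), 664, np.float64(0.0465)) | side (array([0.4329, 0.0146]), 0.0308, array([0.4327, 0.0096]), 474, np.float64(0.044))
standbase (array([0.4365, 0.2136]), 0.035, array([0.4362, 0.2124]), 808, np.float64(0.0125)) | side (array([0.4355, 0.2122]), 0.0365, array([0.4346, 0.2079]), 356, np.float64(0.0107))
spindle (array([0.4365, 0.213 ]), 0.0059, array([0.4365, 0.2114]), 44, np.float64(0.067)) | side (array([0.4353, 0
[... 1254 characters left out ...]
09253) 833
green ((0.4483838677406311, -0.382899671792984), 0.026850029826164246) ((448.9957580566406, -383.3713073730469), (48.78583908081055, 51.42243576049805), 1.9936754703521729)
jar ((0.42653688788414, -0.2243078052997589), 0.024440685287117958) ((427.3155517578125, -224.52789306640625), (44.335235595703125, 47.26005172729492), 1.9127745628356934)
board ((0.5778650045394897, 0.1498703807592392), 0.06661380082368851) ((577.0582885742188, 149.67477416992188), (76.82311248779297, 113.82892608642578), 2.606651544570923)
jaws ((0.5809040069580078, 0.08400480449199677), 0.023386089131236076) ((580.9051513671875, 83.97908782958984), (44.845741271972656, 12.614729881286621), 2.582537889480591)
```

View pics/crop0.png

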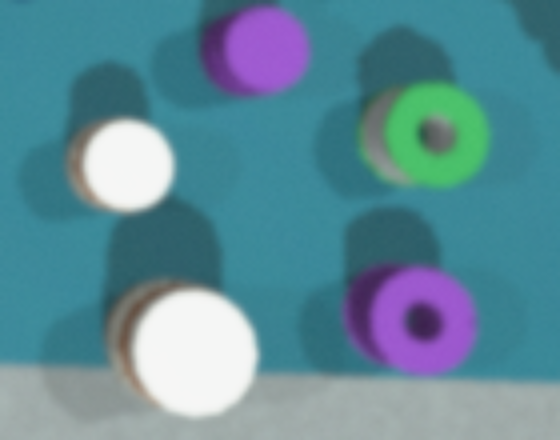

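The crop confirms the choice: green reel with a silver winding at crop (437,133), and the smaller white-capped jar at crop (128,165), with the larger jar below it and the purple ones apart. All sizes and heights match the descriptions. First I go to the reel stand at about (0.436, 0.213).

>>> drive_tool --pt "0 0 -0.03 0 0 7.5 1" --pt "0 0 -0.03 0 0 7.5 1" --pt "0.035 -0.035 0 0 0 0 1" --pt "0.035 -0.035 0 0 0 0 1" --pt "0.035 -0.035 0 0 0 0 1" --pt "0.035 -0.035 0 0 0 0 1" --pt "0.035 -0.035 0 0 0 0 1" --pt "0.035 -0.035 0 0 0 0 1" --pt "0.035 -0.035 0 0 0 0 1" --pt "0.035 -0.035 0 0 0 0 1" --newtons 40

```text
t: 1.1
tcp_pos: [0.4431, -0.3214, 0.305]
tool_rot: [1.0, 0.0, -0.0, -0.0]
force: [0.3, -1.2, -0.3]
finger_gap: 0.995
gripper_force: 0.0
```

```bash
cat > p.py <<'E'
import sys,numpy as np
from station import manip
from scipy.spatial.transform import Rotation as R
s=manip.sense();r=R.from_quat(s['tool_rot']);x,y,z=r.as_matrix().T
print('t',round(s['t'],2),'tcp',s['tcp_pos'].round(4),'xaxis yaw',np.degrees(np.arctan2(x[1],x[0])).round(2),'z',z.round(3),'gap',round(s['finger_gap'],3),'gf',s['gripper_force'],'F',s['force'].round(1),'q',s['q'].round(2))
if len(sys.argv)>3: print('tool shift to target',(r.inv().apply(np.array(list(map(float,sys.argv[1:4])))-s['tcp_pos'])).round(4))
E
python3 p.py 0.436 0.2128 0.3
python3 - <<'E'
from m import *
s=load('side');D=cloud(s);t=load('top');C=cloud(t)
for n,X in(('side',D),('top',C)):
    P=X.reshape(-1,3);P=P[(abs(P[:,2]-.0135)<.006)&(P[:,0]>.48)&(P[:,0]<.66)&(P[:,1]>-.22)&(P[:,1]<-.05)]
    h=P[:,:2].astype(np.float32)
    print(n,len(h),h.min(0),h.max(0),np.percentile(h,[2,98],axis=0),cv2.minAreaRect(h*1000))
    P=X.reshape(-1,3);P=P[(P[:,2]>.028)&(P[:,2]<.06)&(P[:,0]>.5)&(P[:,0]<.66)&(P[:,1]>.05)&(P[:,1]<.25)]
    print(' holder',cv2.minAreaRect(P[:,:2].astype(np.float32)*1000))
E
```

```text
t 1.1 tcp [ 0.4431 -0.3214  0.305 ] xaxis yaw 0.04 z [-0.  0. -1.] gap 0.995 gf 0.0 F [ 0.3 -1.2 -0.3] q [-0.83  0.36  1.55  0.    1.23  0.74]
tool shift to target [-0.0067 -0.5342  0.0053]
side 1274 [ 0.52162063 -0.19453156] [ 0.6237462 -0.1083712] [[ 0.52421652 -0.191993  ]
 [ 0.62072958 -0.11416095]] ((572.9796142578125, -151.84515380859375), (82.98892211914062, 99.60296630859375), 86.95018768310547)
 holder ((575.7615356445312, 147.37579345703125), (90.17723083496094, 145.22996520996094), 3.7987051010131836)
top 980 [ 0.5130378  -0.19263211] [ 0.63972384 -0.0613195 ] [[ 0.52686951 -0.18951073]
 [ 0.62365676 -0.1105458 ]] ((577.9754028320312, -144.2446746826172), (117.8529052734375, 125.007568359375), 50.86240768432617)
 holder ((577.3578491210938, 148.99847412109375), (89.68190002441406, 139.50656127929688), 3.275113582611084)
```

>>> drive_tool --pt "0 -0.05 0 0 0 0 0" --pt "0 -0.05 0 0 0 0 0" --pt "0 -0.05 0 0 0 0 0" --pt "0 -0.05 0 0 0 0 0" --pt "0 -0.05 0 0 0 0 0" --pt "0 -0.05 0 0 0 0 0" --pt "0 -0.05 0 0 0 0 0" --pt "0 -0.05 0 0 0 0 0" --pt "0 -0.05 0 0 0 0 0" --pt "0 -0.05 0 0 0 0 0"

```text
t: 2.1
tcp_pos: [0.441, 0.1788, 0.3052]
tool_rot: [1.0, 0.001, -0.0, 0.0]
force: [1.1, 0.3, 0.5]
finger_gap: 0.499
gripper_force: 0.0
```

>>> drive_tool --pt "-0.007 -0.034 0.03 0 0 0 -0.3" --pt "0 0 0.045 0 0 0 -0.3" --pt "0 0 0.045 0 0 0 -0.3" --pt "0 0 0.045 0 0 0 -0.3" --pt "0 0 0 0 0 0 -0.3"

```text
t: 2.6
tcp_pos: [0.4299, 0.2098, 0.1348]
tool_rot: [1.0, 0.001, -0.007, 0.002]
force: [-0.9, -0.2, 0.7]
finger_gap: 0.351
gripper_force: 0.0
```

```bash
python3 p.py 0.436 0.2128 0.050
```

```text
t 2.6 tcp [0.4299 0.2098 0.1348] xaxis yaw 0.07 z [-0.015 -0.003 -1.   ] gap 0.351 gf 0.0 F [-0.9 -0.2  0.7] q [ 0.22  0.52  1.89 -0.    0.75  1.79]
tool shift to target [ 0.0073 -0.0033  0.0847]
```

>>> drive_tool --pt "0 0 0 0 0 0 -0.3" --pt "0 0 0 0 0 0 -0.3"

```text
t: 2.8
tcp_pos: [0.4362, 0.211, 0.1424]
tool_rot: [1.0, 0.0, 0.002, -0.0]
force: [-0.7, -0.4, -0.1]
finger_gap: 0.348
gripper_force: 0.0
```

```bash
python3 p.py 0.436 0.2128 0.050
```

```text
t 2.8 tcp [0.4362 0.211  0.1424] xaxis yaw 0.05 z [ 0.004  0.001 -1.   ] gap 0.348 gf 0.0 F [-0.7 -0.4 -0.1] q [0.22 0.51 1.88 0.   0.75 1.79]
tool shift to target [-0.0006 -0.0017  0.0924]
```

>>> drive_tool --pt "0 -0.002 0.025 0 0 0 -0.3" --pt "0 0 0.025 0 0 0 -0.3" --pt "0 0 0.025 0 0 0 -0.3" --pt "0 0 0.017 0 0 0 -0.3" --pt "0 0 0 0 0 0 -0.3" --pt "0 0 0 0 0 0 -1" --pt "0 0 0 0 0 0 -1" --pt "0 0 0 0 0 0 -1" --pt "0 0 0 0 0 0 -1" --pt "0 0 0 0 0 0 -1" --newtons 60

```text
t: 3.8
tcp_pos: [0.4363, 0.2133, 0.0503]
tool_rot: [1.0, 0.001, 0.002, -0.001]
force: [-0.9, 1.3, 7.9]
finger_gap: 0.116
gripper_force: 59.4
```

```bash
python3 p.py 0.5684 0.2833 0.11
```

```text
t 3.8 tcp [0.4363 0.2133 0.0503] xaxis yaw 0.06 z [ 0.005  0.001 -1.   ] gap 0.116 gf 59.35723543167114 F [-0.9  1.3  7.9] q [0.22 0.69 1.93 0.   0.52 1.79]
tool shift to target [ 0.1324 -0.07   -0.059 ]
```

>>> drive_tool --pt "0 0 -0.02 0 0 0 -1" --pt "0 0 -0.025 0 0 0 -1" --pt "0 0 -0.025 0 0 0 -1" --pt "0.026 -0.014 0 0 0 0 -1" --pt "0.027 -0.014 0 0 0 0 -1" --pt "0.027 -0.014 0 0 0 0 -1" --pt "0.026 -0.014 0 0 0 0 -1" --pt "0.026 -0.014 0 0 0 0 -1" --pt "0 0 0 0 0 0 -1" --pt "0 0 0 0 0 0 -1"

```text
t: 4.8
tcp_pos: [0.5661, 0.2828, 0.1183]
tool_rot: [1.0, 0.001, -0.001, 0.0]
force: [-1.0, -0.9, -1.6]
finger_gap: 0.116
gripper_force: 58.9
```

```bash
python3 p.py 0.5684 0.2833 0.0503
python3 - <<'E'
from h import *
a=snap('top')['image'][150:340,80:300,::-1];b=snap('side')['image'][120:270,180:380,::-1]
cv2.imwrite('pics/stand1.png',np.hstack([cv2.resize(a,(400,345)),cv2.resize(b,(400,345))]))
E
```

```text
t 4.8 tcp [0.5661 0.2828 0.1183] xaxis yaw 0.08 z [-0.001 -0.    -1.   ] gap 0.116 gf 58.92258211970329 F [-1.  -0.9 -1.6] q [ 0.29  0.69  1.51 -0.    0.93  1.86]
tool shift to target [ 0.0024 -0.0005  0.068 ]
```

View pics/stand1.png

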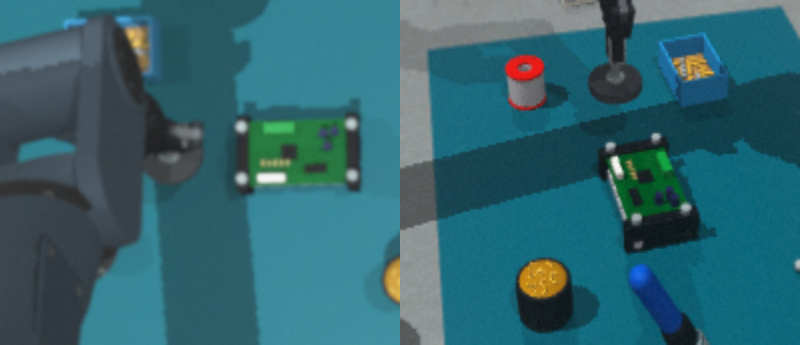

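The stand hangs upright from the gripper, left of the holder at crop (175,165) in the top view and (615,80) in the side view. Next I lower it gently.

>>> drive_tool --pt "0.002 0 0.02 0 0 0 -1" --pt "0 0 0.02 0 0 0 -1" --pt "0 0 0.015 0 0 0 -1" --pt "0 0 0.005 0 0 0 -1" --pt "0 0 0.003 0 0 0 -1" --pt "0 0 0 0 0 0 -1" --pt "0 0 0 0 0 0 -1"

```text
t: 5.6
tcp_pos: [0.569, 0.2831, 0.0561]
tool_rot: [1.0, 0.001, 0.001, -0.0]
force: [0.8, -0.0, -2.2]
finger_gap: 0.119
gripper_force: 59.0
```

```bash
python3 p.py 0.5684 0.2833 0.0503
```

```text
t 5.6 tcp [0.569  0.2831 0.0561] xaxis yaw 0.06 z [ 0.001  0.    -1.   ] gap 0.119 gf 59.00098577141762 F [ 0.8 -0.  -2.2] q [ 0.29  0.79  1.53 -0.    0.82  1.86]
tool shift to target [-0.0006 -0.0002  0.0058]
```

>>> drive_tool --pt "0 0 0.002 0 0 0 -1" --pt "0 0 0.002 0 0 0 -1" --pt "0 0 0.0015 0 0 0 -1" --pt "0 0 0 0 0 0 -1" --pt "0 0 0 0 0 0 -1"

```text
t: 6.1
tcp_pos: [0.5685, 0.2831, 0.0504]
tool_rot: [1.0, 0.0, 0.0, -0.0]
force: [-2.0, -0.1, 3.4]
finger_gap: 0.115
gripper_force: 59.6
```

>>> drive_tool --pt "0 0 0 0 0 0 -0.3" --pt "0 0 0 0 0 0 -0.3" --pt "0 0 0 0 0 0 -0.3" --pt "0 0 -0.02 0 0 0 -0.3" --pt "0 0 -0.035 0 0 0 -0.3" --pt "0 0 -0.045 0 0 0 -0.3" --pt "0 0 0 0 0 0 0"

```text
t: 6.8
tcp_pos: [0.5729, 0.2843, 0.1562]
tool_rot: [1.0, 0.001, 0.006, -0.002]
force: [0.8, 0.5, -0.8]
finger_gap: 0.493
gripper_force: 0.0
```

>>> drive_tool --pt "-0.02 0.04 0 0 0 0 1" --pt "-0.02 0.04 0 0 0 0 1" --pt "-0.02 0.04 0 0 0 0 1" --pt "-0.02 0.04 0 0 0 0 1" --pt "-0.02 0.04 0 0 0 0 1" --pt "-0.02 0.04 0 0 0 0 1" --pt "-0.0145 0.0277 0 0 0 0 1" --pt "0 0 0 0 0 0 1" --pt "0 0 0 0 0 0 1"

```text
t: 7.7
tcp_pos: [0.4344, 0.0145, 0.1497]
tool_rot: [1.0, -0.001, 0.0, -0.0]
force: [0.7, -1.2, 0.0]
finger_gap: 0.999
gripper_force: 0.0
```

```bash
python3 p.py 0.434 0.0154 0.025
python3 - <<'E'
from m import *
s=snap('top','t2.png');C=cloud(s);S=snap('side');D=cloud(S)
for n,x in (('top',C),('side',D)):
  for a,b in((.006,.018),(.04,.08)):
    m=(x[...,2]>a)&(x[...,2]<b)&(np.hypot(x[...,0]-.5684,x[...,1]-.2833)<.05)
    if m.sum()>3: print(n,a,circ(x[m]))
E
```

```text
t 7.7 tcp [0.4344 0.0145 0.1497] xaxis yaw -0.07 z [ 0.  0. -1.] gap 0.999 gf 0.0 F [ 0.7 -1.2  0. ] q [-0.22  0.45  1.99  0.    0.7   1.35]
tool shift to target [-0.0005 -0.0008  0.1247]
top 0.006 (array([0.5655, 0.284 ]), 0.0483, array([0.5671, 0.28  ]), 776, np.float64(0.0126))
top 0.04 (array([0.5662, 0.2809]), 0.0054, array([0.567 , 0.2792]), 45, np.float64(0.0658))
side 0.006 (array([0.5672, 0.2827]), 0.0357, array([0.5665, 0.2779]), 281, np.float64(0.0108))
side 0.04 (array([0.5667, 0.2779]), 0.0062, array([0.5665, 0.2784]), 48, np.float64(0.0557))
```

>>> drive_tool --pt "0 -0.001 0.035 0 0 0 1" --pt "0 0 0.035 0 0 0 1" --pt "0 0 0.03 0 0 0 1" --pt "0 0 0.022 0 0 0 1" --pt "0 0 0 0 0 0 1" --pt "0 0 0 0 0 0 -0.5" --pt "0 0 0 0 0 0 -0.5" --pt "0 0 0 0 0 0 -0.5" --pt "0 0 0 0 0 0 -0.5" --newtons 40

```text
t: 8.7
tcp_pos: [0.4352, 0.0161, 0.029]
tool_rot: [1.0, 0.001, 0.001, 0.0]
force: [0.2, 2.2, 4.5]
finger_gap: 0.684
gripper_force: 43.5
```

```bash
python3 p.py 0.585 -0.016 0.12
```

```text
t 8.7 tcp [0.4352 0.0161 0.029 ] xaxis yaw 0.07 z [ 0.003 -0.001 -1.   ] gap 0.684 gf 43.460865334491245 F [0.2 2.2 4.5] q [-0.22  0.71  2.06  0.    0.37  1.35]
tool shift to target [ 0.15    0.0323 -0.0905]
```

>>> drive_tool --pt "0 0 -0.02 0 0 0 -0.5" --pt "0 0 -0.025 0 0 0 -0.5" --pt "0 0 -0.025 0 0 0 -0.5" --pt "0.03 0.006 0 0 0 0 -0.5" --pt "0.03 0.007 0 0 0 0 -0.5" --pt "0.03 0.006 0 0 0 0 -0.5" --pt "0.03 0.007 0 0 0 0 -0.5" --pt "0.03 0.006 0 0 0 0 -0.5" --pt "0 0 0 0 0 0 -0.5" --pt "0 0 0 0 0 0 -0.5"

```text
t: 9.7
tcp_pos: [0.5842, -0.0159, 0.0981]
tool_rot: [1.0, 0.0, -0.0, -0.0]
force: [-1.2, -0.2, -1.4]
finger_gap: 0.688
gripper_force: 43.7
```

>>> drive_tool --pt "0 0 0.02 0 0 0 -0.5" --pt "0 0 0.02 0 0 0 -0.5" --pt "0 0 0.015 0 0 0 -0.5" --pt "0 0 0.007 0 0 0 -0.5" --pt "0 0 0 0 0 0 -0.5" --pt "0 0 0 0 0 0 -0.5"

```text
t: 10.3
tcp_pos: [0.5844, -0.0158, 0.0362]
tool_rot: [1.0, 0.001, 0.0, 0.0]
force: [-0.2, 0.4, -1.2]
finger_gap: 0.681
gripper_force: 43.6
```

```bash
python3 p.py 0.585 -0.016 0.029
```

```text
t 10.3 tcp [ 0.5844 -0.0158  0.0362] xaxis yaw 0.06 z [ 0. -0. -1.] gap 0.681 gf 43.64463708596304 F [-0.2  0.4 -1.2] q [-0.22  0.78  1.67  0.    0.69  1.35]
tool shift to target [0.0006 0.0002 0.0072]
```

>>> drive_tool --pt "0 0 0.002 0 0 0 -0.5" --pt "0 0 0.002 0 0 0 -0.5" --pt "0 0 0.002 0 0 0 -0.5" --pt "0 0 0.001 0 0 0 -0.5" --pt "0 0 0 0 0 0 -0.5" --pt "0 0 0 0 0 0 -0.5"

```text
t: 10.9
tcp_pos: [0.5843, -0.0158, 0.0291]
tool_rot: [1.0, 0.001, 0.0, 0.0]
force: [-0.8, 0.3, 2.6]
finger_gap: 0.687
gripper_force: 43.8
```

>>> drive_tool --pt "0 0 0 0 0 0 1" --pt "0 0 0 0 0 0 1" --pt "0 0 0 0 0 0 1" --pt "0 0 -0.02 0 0 0 1" --pt "0 0 -0.04 0 0 0 1" --pt "0 0 -0.05 0 0 0 1" --pt "0 0 -0.05 0 0 0 1" --pt "0 0 -0.05 0 0 0 1" --pt "0 0 -0.05 0 0 0 1" --pt "0 0 0 0 0 0 1"

```text
t: 11.9
tcp_pos: [0.5886, -0.0165, 0.2971]
tool_rot: [1.0, 0.001, 0.008, 0.002]
force: [0.6, -0.7, 0.4]
finger_gap: 1.002
gripper_force: 0.0
```

>>> drive_tool --pt "-0.015 0.04 0 0 0 0 1" --pt "-0.015 0.041 0 0 0 0 1" --pt "-0.015 0.041 0 0 0 0 1" --pt "-0.015 0.041 0 0 0 0 1" --pt "-0.015 0.041 0 0 0 0 1" --pt "-0.015 0.041 0 0 0 0 1" --pt "-0.015 0.041 0 0 0 0 1" --pt "-0.016 0.041 0 0 0 0 1" --pt "-0.016 0.041 0 0 0 0 1" --pt "0 0 0 0 0 0 1"

```text
t: 12.9
tcp_pos: [0.4455, -0.3892, 0.2878]
tool_rot: [1.0, -0.003, -0.0, 0.001]
force: [0.1, 0.0, 0.7]
finger_gap: 0.998
gripper_force: 0.0
```

>>> drive_tool --pt "0 0 0.04 0 0 0 1" --pt "0 0 0.04 0 0 0 1" --pt "0 0 0.04 0 0 0 1" --pt "0 0 0.03 0 0 0 1" --pt "0 0 0.02 0 0 0 1" --pt "0 0 0 0 0 0 1" --pt "0 0 0 0 0 0 1"

```text
t: 13.6
tcp_pos: [0.4478, -0.3832, 0.1185]
tool_rot: [1.0, 0.001, -0.0, -0.001]
force: [-0.1, -0.3, 0.0]
finger_gap: 1.0
gripper_force: 0.0
```

```bash
python3 p.py 0.4477 -0.3837 0.028
python3 - <<'E'
from m import *
S=snap('side','s3.png');D=cloud(S);C=cloud(snap('top','t3.png'))
for n,x in (('top',C),('side',D)):
    m=(x[...,2]>.035)&(x[...,2]<.06)&(np.hypot(x[...,0]-.585,x[...,1]+.016)<.05);print(n,circ(x[m]))
E
```

```text
t 13.6 tcp [ 0.4478 -0.3832  0.1185] xaxis yaw 0.08 z [-0.001  0.001 -1.   ] gap 1.0 gf 0.0 F [-0.1 -0.3  0. ] q [-0.9   0.65  1.63  0.    0.86  0.67]
tool shift to target [-0.      0.0005  0.0905]
top (array([ 0.5837, -0.0163]), 0.03, array([ 0.5828, -0.0162]), 634, np.float64(0.0465))
side (array([0., 0.]), 0.0, array([nan, nan]), 0, np.float64(nan))m.py:8: RuntimeWarning: Mean of empty slice.
  (c,r)=cv2.minEnclosingCircle(P[:,:2].astype(np.float32)); return np.round(c,4),round(r,4),P[:,:2].mean(0).round(4),len(P),np.median(P[:,2]).round(4)
  ret = um.true_divide(
  return _methods._mean(a, axis=axis, dtype=dtype,
  ret = ret.dtype.type(ret / rcount)
```

View pics/s3.png

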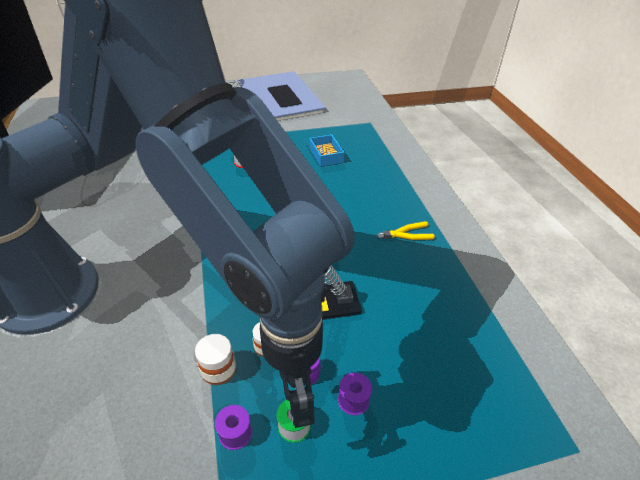

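The side view shows the gripper over the green reel (295,418). The purple reels at (233,425) and (354,393) are clear of the fingers. The cleaner stands at (0.5835, -0.016). Grasp the reel.

>>> drive_tool --pt "0 0 0.03 0 0 0 1" --pt "0 0 0.03 0 0 0 1" --pt "0 0 0.02 0 0 0 1" --pt "0 0 0.008 0 0 0 1" --pt "0 0 0 0 0 0 1" --pt "0 0 0 0 0 0 -0.5" --pt "0 0 0 0 0 0 -0.5" --pt "0 0 0 0 0 0 -0.5" --pt "0 0 0 0 0 0 -0.5" --pt "0 0 0 0 0 0 -0.5" --newtons 60

```text
t: 14.7
tcp_pos: [0.4483, -0.3844, 0.033]
tool_rot: [1.0, 0.0, 0.001, 0.001]
force: [0.0, 0.8, 7.3]
finger_gap: 0.597
gripper_force: 61.0
```

>>> drive_tool --pt "0 0 -0.02 0 0 0 -0.5" --pt "0 0 -0.04 0 0 0 -0.5" --pt "0 0 -0.05 0 0 0 -0.5" --pt "0 0 -0.05 0 0 0 -0.5" --pt "0 0 -0.05 0 0 0 -0.5" --pt "0 0 -0.05 0 0 0 -0.5" --pt "0 0 0 0 0 0 -0.5" --pt "0 0 0 0 0 0 -0.5"

```text
t: 15.5
tcp_pos: [0.4477, -0.3838, 0.2925]
tool_rot: [1.0, 0.001, 0.001, 0.001]
force: [-0.6, 0.8, -3.5]
finger_gap: 0.597
gripper_force: 63.3
```

```bash
python3 p.py 0.567 0.281 0.29
```

```text
t 15.5 tcp [ 0.4477 -0.3838  0.2925] xaxis yaw 0.07 z [ 0.002 -0.003 -1.   ] gap 0.597 gf 63.29188909730874 F [-0.6  0.8 -3.5] q [-0.9   0.43  1.47 -0.    1.24  0.67]
tool shift to target [ 0.1201 -0.6647  0.0011]
```

>>> drive_tool --pt "0.008 -0.044 0 0 0 0 -0.5" --pt "0.008 -0.044 0 0 0 0 -0.5" --pt "0.008 -0.044 0 0 0 0 -0.5" --pt "0.008 -0.044 0 0 0 0 -0.5" --pt "0.008 -0.044 0 0 0 0 -0.5" --pt "0.008 -0.044 0 0 0 0 -0.5" --pt "0.008 -0.044 0 0 0 0 -0.5" --pt "0.008 -0.044 0 0 0 0 -0.5" --pt "0.008 -0.044 0 0 0 0 -0.5" --pt "0.008 -0.044 0 0 0 0 -0.5"

```text
t: 16.5
tcp_pos: [0.5253, 0.0581, 0.2881]
tool_rot: [1.0, 0.0, -0.003, -0.0]
force: [0.6, -0.4, -3.7]
finger_gap: 0.589
gripper_force: 63.5
```

>>> drive_tool --pt "0.008 -0.044 0 0 0 0 -0.5" --pt "0.008 -0.044 0 0 0 0 -0.5" --pt "0.008 -0.044 0 0 0 0 -0.5" --pt "0.008 -0.044 0 0 0 0 -0.5" --pt "0.008 -0.044 0 0 0 0 -0.5" --pt "0 0 0 0 0 0 -0.5" --pt "0 0 0.04 0 0 0 -0.5" --pt "0 0 0.04 0 0 0 -0.5" --pt "0 0 0 0 0 0 -0.5" --pt "0 0 0 0 0 0 -0.5"

```text
t: 17.5
tcp_pos: [0.5657, 0.2753, 0.2089]
tool_rot: [1.0, 0.0, -0.003, 0.001]
force: [-0.0, -0.3, -1.9]
finger_gap: 0.596
gripper_force: 63.9
```

```bash
python3 p.py 0.567 0.281 0.046
python3 - <<'E'
from m import *
T=snap('top','t4.png');S=snap('side','s4.png')
for n,s in(('top',T),('side',S)):
    h=cv2.cvtColor(s['image'],cv2.COLOR_RGB2HSV);C=cloud(s)
    t=manip.sense()['tcp_pos']
    g=(cv2.inRange(h,(45,100,50),(75,255,255))>0)&(np.hypot(C[...,0]-t[0],C[...,1]-t[1])<.05)&(C[...,2]>.07)
    P=C[g]; print(n,len(P))
    if len(P)>5: print(P.min(0).round(4),P.max(0).round(4))
    m=(C[...,2]>.02)&(C[...,2]<.075)&(np.hypot(C[...,0]-.567,C[...,1]-.281)<.025)
    print(n,'spindle',circ(C[m]) if m.sum()>3 else 0)
b=S['image'][90:230,190:350,::-1];a=T['image'][150:300,120:300,::-1]
cv2.imwrite('pics/c4.png',np.hstack([cv2.resize(a,(400,333)),cv2.resize(b,(400,333))]))
E
```

```text
t 17.5 tcp [0.5657 0.2753 0.2089] xaxis yaw 0.03 z [-0.005 -0.002 -1.   ] gap 0.596 gf 63.91441621351987 F [-0.  -0.3 -1.9] q [ 0.28  0.58  1.45 -0.    1.12  1.85]
tool shift to target [ 0.0021 -0.0059  0.1629]
top 190
[0.5361 0.2428 0.2194] [0.5577 0.2895 0.3304]
top spindle (array([0.5675, 0.2805]), 0.006, array([0.5663, 0.278 ]), 53, np.float64(0.0501))
side 105
[0.5387 0.2476 0.1764] [0.5901 0.3    0.2256]
side spindle (array([0.5669, 0.2793]), 0.0078, array([0.5663, 0.2778]), 81, np.float64(0.0464))
```

View pics/c4.png

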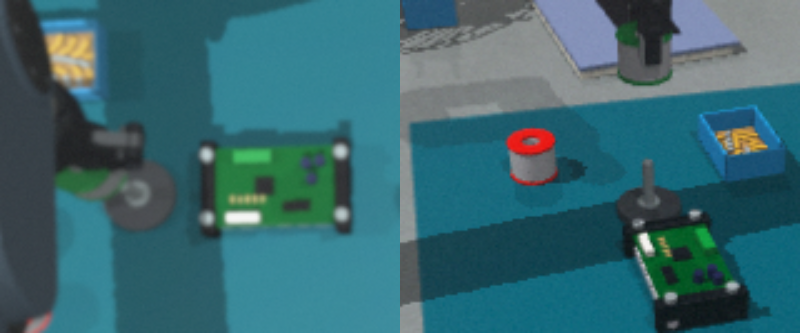

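The reel is held level above the spindle (side crop (645,60), spindle at (648,185)). Next I align it and lower it to just above the spindle tip.

>>> drive_tool --pt "0.002 -0.006 0.02 0 0 0 -0.5" --pt "0 0 0.03 0 0 0 -0.5" --pt "0 0 0.025 0 0 0 -0.5" --pt "0 0 0.01 0 0 0 -0.5" --pt "0 0 0 0 0 0 -0.5" --pt "0 0 0 0 0 0 -0.5" --pt "0 0 0 0 0 0 -0.5"

```text
t: 18.3
tcp_pos: [0.5705, 0.2826, 0.1279]
tool_rot: [1.0, 0.0, 0.002, -0.001]
force: [-0.1, 0.3, -2.7]
finger_gap: 0.599
gripper_force: 63.9
```

```bash
python3 p.py 0.5675 0.2815 0.046
python3 - <<'E'
from m import *
S=snap('side','s5.png')
cv2.imwrite('pics/c5.png',cv2.resize(S['image'][110:220,230:350,::-1],(600,550),interpolation=cv2.INTER_CUBIC))
h=cv2.cvtColor(S['image'],cv2.COLOR_RGB2HSV);C=cloud(S)
g=(cv2.inRange(h,(45,100,30),(75,255,255))>0)&(np.hypot(C[...,0]-.567,C[...,1]-.281)<.04)&(C[...,2]>.07)
P=C[g];print(len(P),P.min(0),P.max(0))
m=(C[...,2]>.02)&(C[...,2]<.07)&(np.hypot(C[...,0]-.567,C[...,1]-.281)<.02);print(circ(C[m]))
E
```

```text
t 18.3 tcp [0.5705 0.2826 0.1279] xaxis yaw 0.05 z [ 0.004  0.001 -1.   ] gap 0.599 gf 63.903834036318585 F [-0.1  0.3 -2.7] q [0.28 0.68 1.5  0.   0.95 1.85]
tool shift to target [-0.0033  0.0012  0.0819]
92 [0.54273479 0.25396185 0.0950046 ] [0.58834424 0.30754335 0.14188012]
(array([0.5672, 0.279 ]), 0.0073, array([0.5662, 0.2778]), 78, np.float64(0.046))
```

View pics/c5.png

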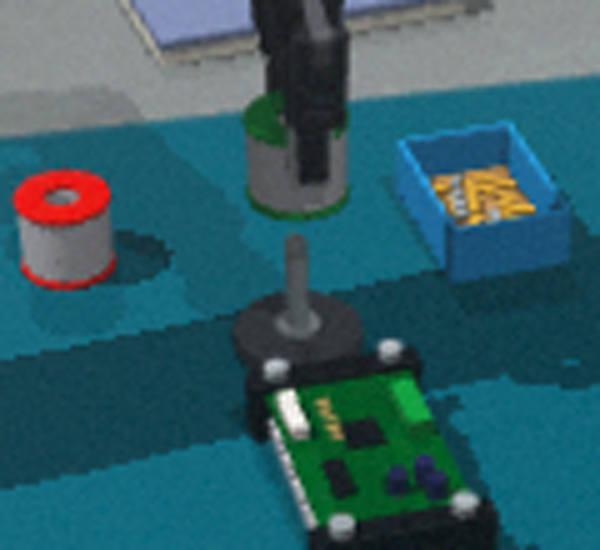

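The reel at crop (297,165) is directly above the spindle tip at (295,240), and it is upright. Small trim, then lower.

>>> drive_tool --pt "-0.003 0.001 0 0 0 0 -0.5" --pt "0 0 0.006 0 0 0 -0.5" --pt "0 0 0.006 0 0 0 -0.5" --pt "0 0 0.006 0 0 0 -0.5" --pt "0 0 0.006 0 0 0 -0.5" --pt "0 0 0.006 0 0 0 -0.5" --pt "0 0 0.006 0 0 0 -0.5" --pt "0 0 0 0 0 0 -0.5" --pt "0 0 0 0 0 0 -0.5"

```text
t: 19.25
tcp_pos: [0.566, 0.2812, 0.0896]
tool_rot: [1.0, 0.001, -0.0, 0.0]
force: [0.7, 0.8, -1.1]
finger_gap: 0.599
gripper_force: 63.9
```

```bash
python3 p.py 0.5675 0.2815 0.046
```

```text
t 19.25 tcp [0.566  0.2812 0.0896] xaxis yaw 0.06 z [-0. -0. -1.] gap 0.599 gf 63.9044184749946 F [ 0.7  0.8 -1.1] q [ 0.28  0.73  1.53 -0.    0.88  1.85]
tool shift to target [ 0.0015 -0.0003  0.0436]
```

>>> drive_tool --pt "0.001 0 0.006 0 0 0 -0.5" --pt "0 0 0.007 0 0 0 -0.5" --pt "0 0 0.007 0 0 0 -0.5" --pt "0 0 0.007 0 0 0 -0.5" --pt "0 0 0.007 0 0 0 -0.5" --pt "0 0 0.003 0 0 0 -0.5" --pt "0 0 0 0 0 0 -0.5" --pt "0 0 0 0 0 0 -0.5" --pt "0 0 0 0 0 0 -0.5"

```text
t: 20.15
tcp_pos: [0.5673, 0.2813, 0.0532]
tool_rot: [1.0, 0.001, 0.0, -0.0]
force: [0.3, -0.2, -2.6]
finger_gap: 0.594
gripper_force: 63.9
```

>>> drive_tool --pt "0 0 0.002 0 0 0 -0.5" --pt "0 0 0.002 0 0 0 -0.5" --pt "0 0 0.001 0 0 0 -0.5" --pt "0 0 0 0 0 0 -0.5" --pt "0 0 0 0 0 0 -0.5"

```text
t: 20.65
tcp_pos: [0.567, 0.2812, 0.0478]
tool_rot: [1.0, 0.001, -0.0, 0.0]
force: [0.8, -0.5, -1.9]
finger_gap: 0.595
gripper_force: 63.9
```

>>> drive_tool --pt "0 0 0.001 0 0 0 -0.5" --pt "0 0 0.001 0 0 0 -0.5" --pt "0 0 0.001 0 0 0 -0.5" --pt "0 0 0 0 0 0 -0.5" --pt "0 0 0 0 0 0 -0.5"

```text
t: 21.15
tcp_pos: [0.567, 0.2812, 0.0451]
tool_rot: [1.0, 0.001, 0.0, -0.0]
force: [-1.4, -0.4, 1.4]
finger_gap: 0.595
gripper_force: 64.2
```

>>> drive_tool --pt "0 0 0 0 0 0 0.55" --pt "0 0 0 0 0 0 0.55" --pt "0 0 0 0 0 0 0.55" --pt "0 0 -0.01 0 0 0 0.55" --pt "0 0 -0.03 0 0 0 0.55" --pt "0 0 -0.045 0 0 0 0.55" --pt "0 0 -0.05 0 0 0 0.55" --pt "0 0 -0.05 0 0 0 1" --pt "0 0 -0.05 0 0 0 1" --pt "0 0 -0.015 0 0 0 1"

```text
t: 22.15
tcp_pos: [0.5697, 0.2821, 0.3028]
tool_rot: [1.0, 0.001, 0.006, -0.002]
force: [0.5, 0.5, -0.0]
finger_gap: 0.998
gripper_force: 0.0
```

>>> drive_tool --pt "-0.013 0.046 0 0 0 0 1" --pt "-0.013 0.046 0 0 0 0 1" --pt "-0.013 0.046 0 0 0 0 1" --pt "-0.013 0.046 0 0 0 0 1" --pt "-0.013 0.046 0 0 0 0 1" --pt "-0.013 0.046 0 0 0 0 1" --pt "-0.013 0.046 0 0 0 0 1" --pt "-0.013 0.046 0 0 0 0 1" --pt "-0.013 0.046 0 0 0 0 1" --pt "-0.013 0.046 0 0 0 0 1"

```text
t: 23.15
tcp_pos: [0.4366, -0.1806, 0.2958]
tool_rot: [1.0, 0.0, 0.001, 0.0]
force: [0.5, 0.5, -1.0]
finger_gap: 0.999
gripper_force: 0.0
```

>>> drive_tool --pt "-0.01 0.047 0 0 0 0 1" --pt "0 0 0.02 0 0 0 1" --pt "0 0 0.04 0 0 0 1" --pt "0 0 0.04 0 0 0 1" --pt "0 0 0.04 0 0 0 1" --pt "0 0 0.03 0 0 0 1" --pt "0 0 0 0 0 0 1" --pt "0 0 0 0 0 0 1" --pt "0 0 0 0 0 0 1"

```text
t: 24.05
tcp_pos: [0.4286, -0.2268, 0.1266]
tool_rot: [1.0, 0.001, 0.001, 0.001]
force: [0.4, -0.4, -0.2]
finger_gap: 1.0
gripper_force: 0.0
```

```bash
python3 p.py 0.4267 -0.2255 0.03
python3 - <<'E'
from m import *
T=snap('top','t6.png');C=cloud(T);S=snap('side','s6.png')
m=(C[...,2]>.05)&(C[...,2]<.065)&(np.hypot(C[...,0]-.567,C[...,1]-.281)<.05);print('reel top',circ(C[m]))
m=(C[...,2]>.065)&(C[...,2]<.08)&(np.hypot(C[...,0]-.567,C[...,1]-.281)<.02);print('tip',m.sum(),C[m].mean(0))
m=(C[...,2]>.006)&(C[...,2]<.018)&(np.hypot(C[...,0]-.567,C[...,1]-.281)<.04);print('base',circ(C[m]))
E
```

```text
t 24.05 tcp [ 0.4286 -0.2268  0.1266] xaxis yaw 0.07 z [ 0.003 -0.003 -1.   ] gap 1.0 gf 0.0 F [ 0.4 -0.4 -0.2] q [-0.72  0.54  1.89 -0.    0.71  0.85]
tool shift to target [-0.0022 -0.0016  0.0966]
reel top (array([0.5665, 0.2801]), 0.0271, array([0.5661, 0.2791]), 481, np.float64(0.0585))
tip 24 [0.56771042 0.28083932 0.06834512]
base (array([0.5668, 0.2834]), 0.037, array([0.5621, 0.2679]), 249, np.float64(0.0126))
```

View pics/t6.png

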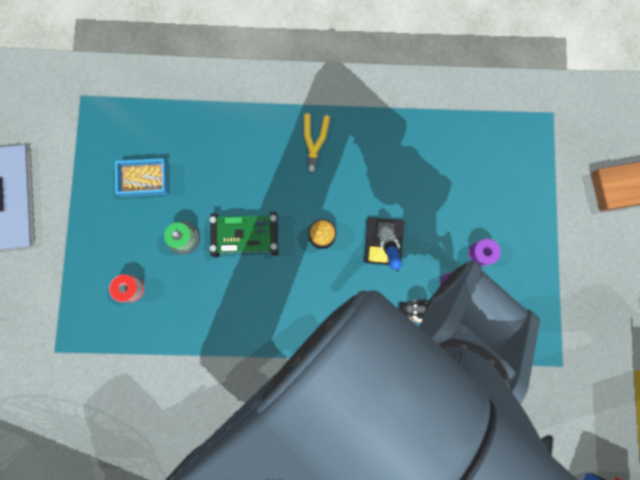

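The top view shows the green reel seated on the stand at (180,236), with its top at 58 mm and the spindle through the bore. The cleaner is at (322,233), between the holder and the iron stand. Now the jar.

>>> drive_tool --pt "-0.001 -0.001 0.03 0 0 0 1" --pt "0 0 0.03 0 0 0 1" --pt "0 0 0.025 0 0 0 1" --pt "0 0 0.012 0 0 0 1" --pt "0 0 0 0 0 0 1" --pt "0 0 0 0 0 0 -0.6" --pt "0 0 0 0 0 0 -0.6" --pt "0 0 0 0 0 0 -0.6" --pt "0 0 0 0 0 0 -0.6" --pt "0 0 0 0 0 0 -0.6" --newtons 40

```text
t: 25.15
tcp_pos: [0.4271, -0.2253, 0.0293]
tool_rot: [1.0, 0.0, 0.001, 0.001]
force: [-0.4, -0.4, 6.5]
finger_gap: 0.514
gripper_force: 40.1
```

>>> drive_tool --pt "0 0 -0.02 0 0 0 -0.6" --pt "0 0 -0.04 0 0 0 -0.6" --pt "0 0 -0.05 0 0 0 -0.6" --pt "0 0 -0.05 0 0 0 -0.6" --pt "0 0 -0.05 0 0 0 -0.6" --pt "0 0 -0.05 0 0 0 -0.6" --pt "0 0 0 0 0 0 -0.6" --pt "0 0 0 0 0 0 -0.6"

```text
t: 25.95
tcp_pos: [0.4265, -0.2249, 0.2893]
tool_rot: [1.0, 0.001, 0.001, 0.001]
force: [0.2, -0.3, -2.4]
finger_gap: 0.513
gripper_force: 41.7
```

```bash
python3 p.py 0.674 0.154 0.29
```

```text
t 25.95 tcp [ 0.4265 -0.2249  0.2893] xaxis yaw 0.06 z [ 0.003 -0.002 -1.   ] gap 0.513 gf 41.70990097336471 F [ 0.2 -0.3 -2.4] q [-0.72  0.28  1.73 -0.    1.13  0.85]
tool shift to target [ 0.2479 -0.3786 -0.0009]
```

>>> drive_tool --pt "0.024 -0.038 0 0 0 0 -0.6" --pt "0.025 -0.038 0 0 0 0 -0.6" --pt "0.025 -0.038 0 0 0 0 -0.6" --pt "0.025 -0.038 0 0 0 0 -0.6" --pt "0.025 -0.038 0 0 0 0 -0.6" --pt "0.025 -0.038 0 0 0 0 -0.6" --pt "0.025 -0.038 0 0 0 0 -0.6" --pt "0.025 -0.038 0 0 0 0 -0.6" --pt "0.025 -0.038 0 0 0 0 -0.6" --pt "0.024 -0.037 0 0 0 0 -0.6"

```text
t: 26.95
tcp_pos: [0.6733, 0.156, 0.2841]
tool_rot: [1.0, 0.001, -0.003, 0.0]
force: [0.6, -1.4, -0.6]
finger_gap: 0.517
gripper_force: 41.7
```

>>> drive_tool --pt "0 0 0 0 0 0 -0.6" --pt "0 0 0.04 0 0 0 -0.6" --pt "0 0 0.05 0 0 0 -0.6" --pt "0 0 0.05 0 0 0 -0.6" --pt "0 0 0.04 0 0 0 -0.6" --pt "0 0 0.03 0 0 0 -0.6" --pt "0 0 0.01 0 0 0 -0.6" --pt "0 0 0 0 0 0 -0.6" --pt "0 0 0 0 0 0 -0.6" --pt "0 0 0 0 0 0 -0.6"

```text
t: 27.95
tcp_pos: [0.6756, 0.1543, 0.07]
tool_rot: [1.0, 0.0, 0.002, -0.0]
force: [-0.2, -0.9, -0.8]
finger_gap: 0.515
gripper_force: 41.7
```

```bash
python3 p.py 0.674 0.154 0.0293
```

```text
t 27.95 tcp [0.6756 0.1543 0.07  ] xaxis yaw 0.05 z [ 0.004  0.    -1.   ] gap 0.515 gf 41.711964067071676 F [-0.2 -0.9 -0.8] q [ 0.06  0.82  1.37 -0.    0.94  1.63]
tool shift to target [-0.0018  0.0003  0.0407]
```

>>> drive_tool --pt "-0.001 0 0.012 0 0 0 -0.6" --pt "0 0 0.012 0 0 0 -0.6" --pt "0 0 0.008 0 0 0 -0.6" --pt "0 0 0.003 0 0 0 -0.6" --pt "0 0 0 0 0 0 -0.6" --pt "0 0 0 0 0 0 -0.6" --pt "0 0 0.001 0 0 0 -0.6" --pt "0 0 0.001 0 0 0 -0.6" --pt "0 0 0 0 0 0 -0.6" --pt "0 0 0 0 0 0 -0.6"

```text
t: 28.95
tcp_pos: [0.6732, 0.1543, 0.0309]
tool_rot: [1.0, 0.001, 0.0, -0.0]
force: [0.1, 0.4, -0.5]
finger_gap: 0.515
gripper_force: 41.7
```

>>> drive_tool --pt "0 0 0.001 0 0 0 -0.6" --pt "0 0 0.001 0 0 0 -0.6" --pt "0 0 0 0 0 0 -0.6" --pt "0 0 0 0 0 0 -0.6"

```text
t: 29.35
tcp_pos: [0.6732, 0.1543, 0.0294]
tool_rot: [1.0, 0.001, 0.0, 0.0]
force: [-1.6, 0.2, 4.4]
finger_gap: 0.512
gripper_force: 42.2
```

Jar in contact with the bench; release, rise and retreat.

>>> drive_tool --pt "0 0 0 0 0 0 0.7" --pt "0 0 0 0 0 0 0.7" --pt "0 0 0 0 0 0 0.7" --pt "0 0 -0.015 0 0 0 0.7" --pt "0 0 -0.035 0 0 0 0.7" --pt "0 0 -0.05 0 0 0 0.7" --pt "0 0 -0.05 0 0 0 0.7" --pt "0 0 -0.05 0 0 0 0.7" --pt "0 0 -0.05 0 0 0 0.7" --pt "0 0 -0.02 0 0 0 0.7"

```text
t: 30.35
tcp_pos: [0.6754, 0.1546, 0.3071]
tool_rot: [1.0, 0.001, 0.006, -0.0]
force: [0.1, 0.7, 0.6]
finger_gap: 0.851
gripper_force: 0.0
```

>>> drive_tool --pt "-0.025 0.04 0 0 0 0 0.7" --pt "-0.025 0.04 0 0 0 0 0.7" --pt "-0.025 0.04 0 0 0 0 0.7" --pt "-0.025 0.04 0 0 0 0 0.7" --pt "-0.025 0.04 0 0 0 0 0.7" --pt "-0.025 0.04 0 0 0 0 0.7" --pt "-0.025 0.04 0 0 0 0 0.7" --pt "-0.025 0.04 0 0 0 0 0.7" --pt "0 0.04 0 0 0 0 0.7" --pt "0 0 0 0 0 0 0.7"

```text
t: 31.35
tcp_pos: [0.4735, -0.2109, 0.3003]
tool_rot: [1.0, -0.002, 0.002, 0.002]
force: [1.0, -0.9, 0.0]
finger_gap: 0.848
gripper_force: 0.0
```

```bash
python3 - <<'E'
from m import *
T=snap('top','t7.png');C=cloud(T);S=snap('side');D=cloud(S)
for n,c,a,b,R in(('jar',(.674,.154),.04,.06,.035),('reel',(.567,.281),.05,.064,.04),('base',(.567,.281),.006,.018,.04),('cleaner',(.5835,-.016),.035,.06,.045),('red',(.455,.3835),.035,.06,.045)):
  for m_,X in(('top',C),('side',D)):
    m=(X[...,2]>a)&(X[...,2]<b)&(np.hypot(X[...,0]-c[0],X[...,1]-c[1])<R);print(n,m_,circ(X[m]) if m.sum()>5 else 0)
x=np.array([np.cos(.057),np.sin(.057)]);y=np.array([-x[1],x[0]]);h=np.array([.5768,.1487])
for n,p in(('jar',(.6735,.154)),('stand',(.567,.281)),('cleaner',(.5835,-.016))):print(n,'local',((p-h)@x).round(4),((p-h)@y).round(4))
E
```

```text
jar top (array([0.673 , 0.1538]), 0.0224, array([0.6724, 0.1529]), 346, np.float64(0.0504))
jar side (array([0.6726, 0.1523]), 0.0245, array([0.6709, 0.1487]), 191, np.float64(0.0483))
reel top (array([0.5665, 0.2793]), 0.0272, array([0.5661, 0.2791]), 476, np.float64(0.0584))
reel side (array([0.5863, 0.2764]), 0.0062, array([0.5875, 0.2755]), 6, np.float64(0.0571))
base top (array([0.5663, 0.2757]), 0.0374, array([0.5622, 0.2672]), 251, np.float64(0.0126))
base side (array([0.5949, 0.2676]), 0.0143, array([0.5963, 0.2685]), 16, np.float64(0.0105))
cleaner top (array([ 0.5837, -0.0164]), 0.0301, array([ 0.5828, -0.0162]), 632, np.float64(0.0465))
cleaner side (array([ 0.5809, -0.0163]), 0.0322, array([ 0.5825, -0.0224]), 431, np.float64(0.0443))
red top (array([0.4556, 0.3838]), 0.0276, array([0.4554, 0.3834]), 525, np.float64(0.0464))
red side (array([0.4546, 0.3836]), 0.0295, array([0.4542, 0.3802]), 206, np.float64(0.0438))
jar local 0.0968 -0.0002
stand local -0.0022 0.1326
cleaner local -0.0027 -0.1648
```

View pics/t7.png

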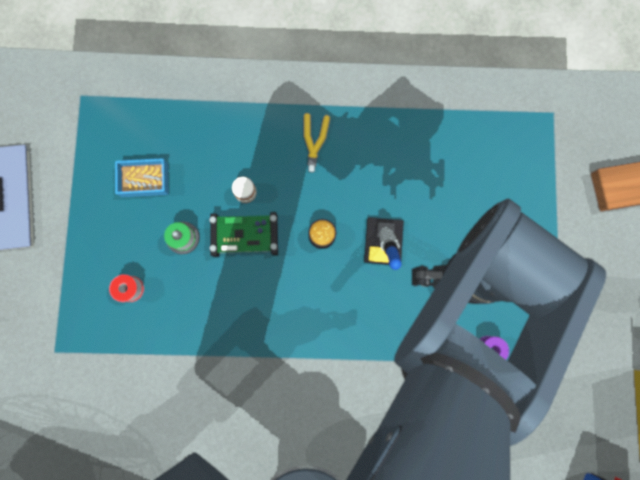

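The top view shows the jar behind the holder at (243,188), the reel on the stand at (180,236) and the cleaner at (322,233). The gaps are about 28–29 mm, everything is upright, and the red reel, box and cutters have not moved.

```bash
python3 -c "
from station import manip
print(manip.sign_off())"
```

```text
the job is handed in; nothing more can be done
None
```

The job is done and handed in at about 31 s of the 122 s allowed: reel stand, tip cleaner, green reel and flux jar are set out as asked, with about 28–29 mm measured between the holder and both the stand's base and the jar.

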